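Test a silver blank with a spring-tipped probe

TASK

Lift the metal-tester probe up off its forked hook and press its spring-loaded tip gently onto the red dot of the silver blank, with the probe square to the tilted blank and the tip pushed about half of its travel in (10 of 20 mm). Finish while still holding it there for the reading: do not let go or put it down. Do not shift the blank's stand or board, and leave the jar, the glass dish and the turntable where they are.

Things in the scene. Friction and masses are not known exactly. Their poses are not given: they have to be found in the camera images.
- hanger: Fixed steel hook stand: dark base plate 120 x 90 x 12 mm, an upright at its own +x side and two level prongs at its top running to its own -x, gap 18 mm, prong tops 130 mm above the table. The prong ends have lips 8 mm high; nothing else rises above the prongs. Origin on the table right below the probe's seat.
- hook_seat (a point): Point on the hook stand where the centre of the probe collar's underside rests: midway between the prongs, level with their tops, 130 mm above the table.
- probe: Pen-shaped metal tester, 0.1 kg, hanging upright, tip down, by its collar. Origin: centre of the collar's underside; z axis along the pen, tip to handle. Round (any turn alike). Black handle 22 mm dia from 6 to 86 mm above the origin; orange collar 36 mm dia, 0 to 6 mm; steel barrel 12 mm dia to 60 mm below; brass sprung tip ending 95 mm below. Lift it straight up until the tip clears the prongs.
- probe_tip (a joint): How far the sprung brass tip is pushed into the barrel, in m: 0 fully out, 0.020 at its stop. Spring: about 1 N to start moving, 3.5 N at 0.010, 6 N at 0.020. A white ring on the tip rod reaches the barrel's mouth at 0.010.
- probe_point (a point): The very end of the brass tip (8 mm ball end) on the probe's axis: 95 mm below the probe's origin with the tip out. Its z axis is the probe's axis, towards the handle.
- stand: Fixed tilting stand: dark steel base plate 110 (x) x 140 (y) x 10 mm with two upright cheeks with black knobs at its own +y and -y sides, 68 mm high, carrying the board's hinge along its own y, 58 mm above the table. Origin: centre of the base's underside on the table.
- stand_board (a joint): Tilt of the board in rad: 0 level; growing, the top face leans towards the stand's own -x (roughly towards the robot). Starts between 0.2 and 0.36. The hinge is stiff and stays put under a light push.
- spot (a point): Centre of the red dot (12 mm dia) on the top of the silver blank (46 x 70 x 4 mm, clamped by two small steel clips at its y ends on a tan ceramic board 100 x 100 x 12 mm). Its z axis is the blank's outward normal, its y axis runs along the hinge. It lies 62 mm above the table when the board is level, 4 mm off the hinge axis.
- flux_jar: Bystander: closed jar with a white cap, 52 mm diameter, 62 mm high, loose. Origin under its centre.
- dish: Bystander: glass dish, 80 mm diameter, 32 mm high, loose. Origin under its centre.
- turntable: Bystander: black stepped soldering turntable, 90 mm diameter, 22 mm high, loose. Origin under its centre.
Not all that is in view belongs to the job. There is more than one size of the probe; the job needs the smaller. Leave any turquoise look-alike of the hanger alone.

How it is judged (in metres and radians):
On the way:
1. the probe is lifted off the hook and carried by the gripper alone, its collar at least 60 mm from its seat (distance between probe and hook_seat above 0.06 m and contact force between probe and hanger below 0.05 N and contact force between the fingers and probe above 1 N and contact force between probe and stand below 0.05 N and height (world z) of probe_point above 0.03 m), for 0.2 s.
At the end, for the whole second after the job is handed in: The gripper still holds the probe, clear of the hook and still; its tip is within 6 mm of the red dot's centre, its axis within 0.14 rad (8 degrees) of the blank's normal, the tip pushed in 5 to 15 mm, contact force 1.5 to 6 N; the dot has not moved by more than 5 mm (distance between probe_point and spot below 0.006 m and angle between the z axis of probe_point and the z axis of spot, either way round below 0.14 rad and value of joint probe_tip between 0.005 and 0.015 m and contact force between probe and stand between 1.5 and 6 N and contact force between the fingers and probe above 1 N and contact force between probe and hanger below 0.05 N and linear speed of probe below 0.02 m/s and distance of spot from where it was at the start of the episode below 0.005 m); the arm keeps its last pose, push and grip.
It fails at once if the probe is pushed hard (over 12 N) against the blank or its stand (contact force between probe and stand above 12 N).
It fails at once if the stand's board is shifted (the dot moves over 5 mm) (distance of spot from where it was at the start of the episode above 0.005 m).
It fails at once if the jar, dish or turntable is shifted by more than 20 mm (distance of any of flux_jar, dish, turntable from where it was at the start of the episode above 0.02 m).
It also fails if it takes over 38 s, if anything falls off the work surface, if the arm or the gripper's body presses on something with over 40 N, if the wrist force passes 120 N, or if a joint passes its speed limit or range.

ROBOT

A 6-joint arm with a two-finger parallel gripper is mounted at the origin on the work surface. World frame = base frame: x ahead of the robot, y to its left, z up, the work surface at z = 0. Lengths are in mm, angles in rad, forces in N, time in s.
With the tool pointing down it reaches from about 250 to 725 mm from the base axis. Payload 4 kg.
Tool frame: the origin (TCP) lies midway between the tips of the shut fingers; the grasp point (between the pads) lies 19 mm behind it; z points along the fingers, y is the line along which they close (so a half turn about z gives the same grasp; the last joint's range is limited). The gripper opens to 85 mm and grips with 20 to 120 N. Pads are 22 mm wide; open, the fingers measure 114 mm over their backs; the gripper's body (76 mm by 85 mm) begins 54 mm behind the grasp point. The pads swing forward as they close: fully open they stand 13 mm farther back than shut.
Start: joints at [1.155, 0.241, 0.005, 1.335, 0, 1.571], TCP at [201.959, 457.397, 192.506] pointing down, gripper open.
Joint ranges: [-2.72, 2.72], [-1.05, 1.87], [-1.09, 1.28], [-1.99, 2.15], [-1.42, 1.44], [-3.14, 3.14]. Speed limits (rad/s): [2.79, 2.79, 3.14, 3.14, 3.14, 3.14].

INTERFACE

Orientations are given as a unit quaternion [x, y, z, w].
In Python, from workcell import manip gives the robot as it stands.
- The arm moves only by the shell command python3 -m crank 'ROWS' [OPENING] [FORCE]. ROWS is a JSON object of lists of equal length, an entry for each row: "translation": the shift along the tool's x, y, z in m, a list of three; "rotation": the turn, a rotation vector about the tool's x, y, z in degrees, a list of three. In form: {"translation": [[dx, dy, dz], ...], "rotation": [[rx, ry, rz], ...]}. A call has 1 to 5 rows; each row shifts and turns the commanded pose from where the row before left it, along the tool's axes as they then stand; what a row does not reach is not made up. A row lasts 1/8 s, in which the tool goes at most 62.5 mm and 10.7 degrees, less where a joint would pass 70% of its speed; a pose out of reach is approached as far as the arm can. A call with a gripper value outside its range is refused whole. OPENING is the finger opening in m, from 0 to 0.0854, set as the call begins (- or left out, the last holds). The fingers move at their own pace and stop on an object; FORCE is the grip in N (left out, the last holds). Time passes only in rows, so rows that do not move let the fingers close. It gives the time, the measured TCP pose, the force, the opening and the grip force at its end, in the units of the state.
- manip.get_state(): the state, without advancing time (a new reading comes with each control period).
- manip.camera(name): name is "scene" or "top" or "wrist"; returns a dict with "color" (480x640x3 uint8, red, green, blue), "fx", "fy", "cx", "cy" (pixels), "origin" and "orientation" of the camera in the world. Camera axes: x right, y down, z forward; pixel columns grow to the right and rows downward; lengths in mm; the calibration is good to about 2 mm. The wrist camera is an equidistant fisheye: a pixel r from the principal point sees the ray r / f radians off the axis. A picture is of the moment at which its call begins. There is no depth.
- manip.sign_off(): hands the job in; it is judged then, once.
Trained networks look in the newest picture that a camera, given by its name, has taken for a name from the list of things; names that differ only in an ending like _2 or _b are one class to them, and where a whole thing is asked for, a point or a joint stands for the part that bears it (a point fixed in the world has none). Each returns a list of dicts, best first, with "conf" (0 to 1); they miss things now and then, are a little off and sometimes report something else, mostly with a low value. They report only what shows in the picture. A call takes as long as a camera call. They do not tell look-alikes from the thing itself.
- manip.recognise(camera, name): "rect" ([centre column, centre row, width, height] in pixels, round what is visible of it).
- manip.trace(camera, name): "pixels" (480x640 bool, what is visible of it) and "rect" ([centre column, centre row, width, height] in pixels, round what is visible of it).
The state is a dict: "t": time; "joint_positions": joint angles; "qd": joint speeds; "effort": joint torques, N m; "tool_pos": TCP position; "tcp_rot": TCP orientation; "force": force on the tool from outside, world axes, zero at the start; "torque": the same for the moment, N m; "width": finger opening in mm; "gripper_force": force on a finger pad.
Only numpy, scipy, OpenCV 4.12 (cv2) and the standard library are available. Lean on these libraries where they do the work, as an engineer would, in place of code of your own. Each camera call takes 0.05 s, during which the arm holds its last target. There are 200 camera calls.

## Working session

There is one attempt and no reset: what is moved stays moved. The work goes in short steps, Python scripts to look and compute and a shell command to move; the robot and the scene stay as the last step left them, time stands still between calls to the robot, and variables do not carry over. Pictures are saved under pics/ and viewed, at most 10 in all, crops included, and the job is handed in when it is done.

```bash
mkdir -p pics; ls
cat > h.py <<'E'
from workcell import manip
import numpy as np, cv2
from scipy.spatial.transform import Rotation as R
def cam(n):
    c=manip.camera(n); return c
def ray(c,u,v):
    d=np.array([(u-c['cx'])/c['fx'],(v-c['cy'])/c['fy'],1.])
    return np.array(c['origin']),R.from_quat(c['orientation']).apply(d/np.linalg.norm(d))
def onz(c,u,v,z):
    o,d=ray(c,u,v); return o+d*(z-o[2])/d[2]
def proj(c,p):
    q=R.from_quat(c['orientation']).inv().apply(np.array(p)-c['origin'])
    return np.array([c['cx']+c['fx']*q[0]/q[2],c['cy']+c['fy']*q[1]/q[2]])
def tri(c1,p1,c2,p2):
    o1,d1=ray(c1,*p1);o2,d2=ray(c2,*p2)
    s=np.linalg.lstsq(np.stack([d1,-d2],1),o2-o1,rcond=None)[0]
    a,b=o1+s[0]*d1,o2+s[1]*d2
    return (a+b)/2,np.linalg.norm(a-b)
E
python3 - <<'E'
from h import *
import pickle
cs={}
for n in ('scene','top'):
    c=cam(n);cs[n]=c;cv2.imwrite(f'pics/{n}.png',c['color'][...,::-1])
    print(n,c['fx'],c['cx'],c['cy'],np.round(c['origin']),np.round(c['orientation'],3))
    for k in ('probe','hanger','stand','spot','flux_jar','dish','turntable','probe_point'):
        print(k,[(np.round(r['rect']).tolist(),round(r['conf'],2)) for r in manip.recognise(n,k)])
pickle.dump(cs,open('cs.pkl','wb'))
print(manip.get_state()['t'])
E
```

```text
pics
scene 472.3662674363838 312.4195986234348 230.57655643156278 [1105.  434.  787.] [ 0.458  0.806 -0.329 -0.18 ]
probe [([398.0, 226.0, 21.0, 49.0], 0.7)]
hanger [([477.0, 306.0, 66.0, 92.0], 0.91), ([391.0, 269.0, 49.0, 84.0], 0.79), ([342.0, 357.0, 43.0, 40.0], 0.65)]
stand [([237.0, 210.0, 73.0, 52.0], 0.86)]
spot [([233.0, 200.0, 54.0, 28.0], 0.6)]
flux_jar [([202.0, 288.0, 36.0, 35.0], 0.95)]
dish [([342.0, 355.0, 46.0, 41.0], 0.72)]
turntable [([156.0, 261.0, 49.0, 35.0], 0.73)]
probe_point []
top 594.7813950338939 322.14801651801037 241.23283597587442 [ 379.   67. 1242.] [ 0.713 -0.696  0.055 -0.058]
probe [([234.0, 334.0, 38.0, 30.0], 0.93), ([231.0, 271.0, 22.0, 19.0], 0.59)]
hanger [([150.0, 273.0, 69.0, 66.0], 0.81), ([238.0, 271.0, 62.0, 71.0], 0.55)]
stand [([433.0, 280.0, 80.0, 60.0], 0.59)]
spot [([436.0, 281.0, 56.0, 54.0], 0.88)]
flux_jar [([389.0, 171.0, 32.0, 33.0], 0.69), ([436.0, 279.0, 58.0, 55.0], 0.57), ([237.0, 270.0, 60.0, 72.0], 0.16)]
dish [([238.0, 176.0, 36.0, 37.0], 0.63), ([236.0, 268.0, 64.0, 66.0], 0.57), ([389.0, 172.0, 28.0, 30.0], 0.3)]
turntable [([456.0, 182.0, 42.0, 38.0], 0.96)]
probe_point []
0.9
```

View pics/scene.png

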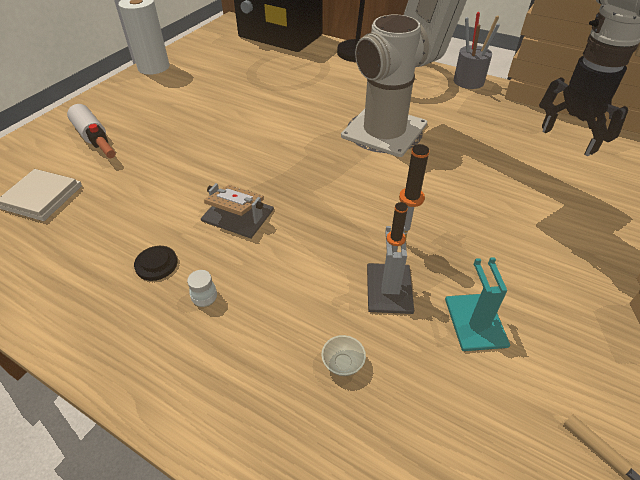

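View pics/top.png

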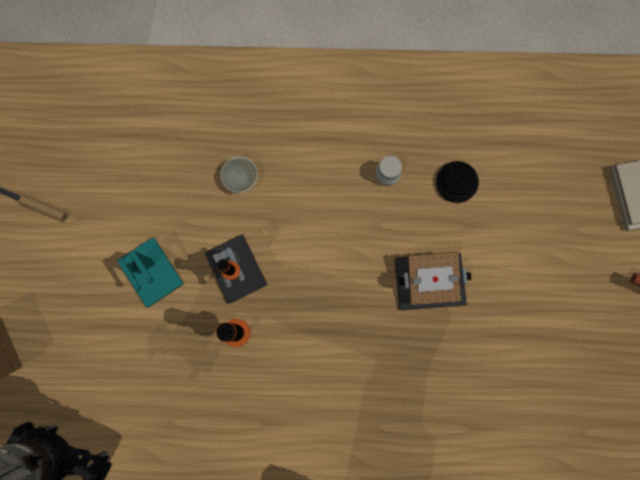

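The scene view shows two candidates: the small probe on the dark hook (scene 398,226; top 230,268) and a larger probe next to it (scene 415,175; top 234,333). The turquoise hook (scene 477,306) is empty. By the description I choose the small one, and the crop will check it.

Run:
```python
from h import *
import pickle
cs=pickle.load(open('cs.pkl','rb'));S,T=cs['scene'],cs['top']
a=S['color'][130:330,350:480];b=T['color'][225:365,195:285];d=T['color'][240:320,385:480]
f=lambda i,h:cv2.resize(i,(int(i.shape[1]*h/i.shape[0]),h),interpolation=cv2.INTER_CUBIC)
m=np.hstack([f(a,520),f(b,520)]);print(m.shape)
cv2.imwrite('pics/crop.png',m[...,::-1])
e=f(S['color'][170:250,190:285],390);g=f(d,390)
m=np.hstack([e,g])[:, :800];print(m.shape);cv2.imwrite('pics/crop2.png',m[...,::-1])
# blobs
def blobs(c,lo,hi,nm):
    hsv=cv2.cvtColor(c['color'],cv2.COLOR_RGB2HSV);k=cv2.inRange(hsv,lo,hi)
    n,l,s,ce=cv2.connectedComponentsWithStats(k)
    print(nm,[(ce[i].round(1).tolist(),s[i].tolist()) for i in range(1,n) if s[i,4]>8])
for n,c in cs.items():
    blobs(c,(5,200,120),(12,255,255),n+' orange')
    blobs(c,(0,150,120),(4,255,255),n+' red');
```

```text
(520, 672, 3)
(390, 800, 3)
scene orange [([401.6, 193.0], [400, 189, 5, 10, 20]), ([391.1, 239.8], [387, 232, 12, 14, 39])]
scene red [([475.4, 26.3], [472, 12, 8, 37, 68]), ([92.6, 127.3], [89, 124, 9, 8, 46])]
top orange [([234.1, 271.4], [229, 262, 9, 17, 42]), ([240.3, 332.0], [228, 320, 21, 26, 131])]
top red [([434.8, 278.7], [433, 277, 5, 4, 13])]
```

View pics/crop.png

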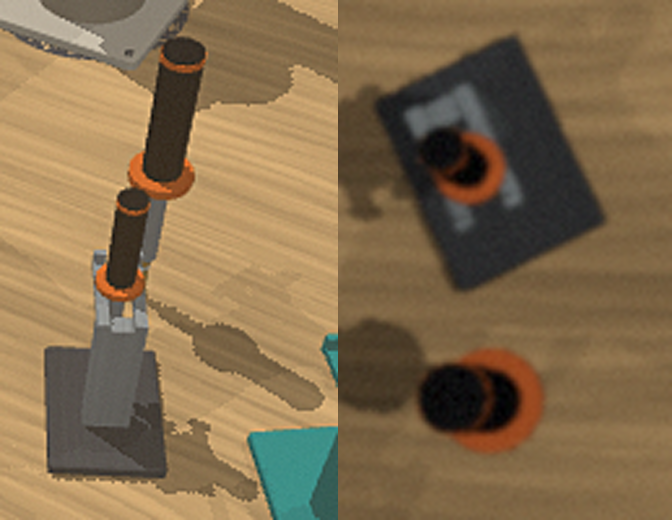

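View pics/crop2.png

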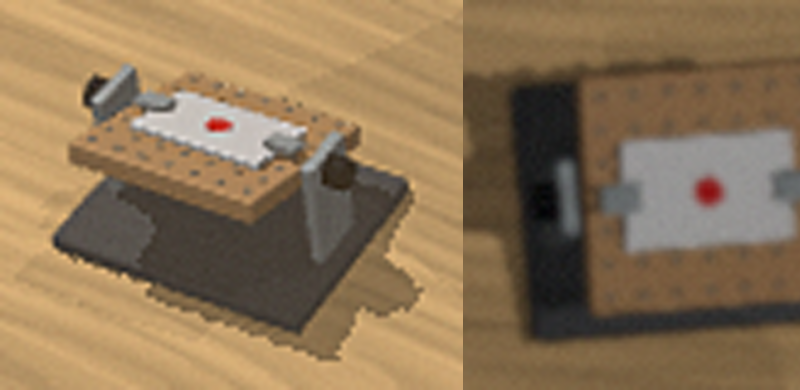

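The small probe (scene ~398,226) has its collar seated on the dark hook's prongs. The larger one stands about 120 mm away, so the choice holds. The red dot is at top (435,279).

Run:
```python
from h import *
import pickle
cs=pickle.load(open('cs.pkl','rb'));S,T=cs['scene'],cs['top']
print('collar',tri(S,(396.2,238.8),T,(231.3,270.2)))
print('htop',tri(S,(401.2,206.9),T,(223,264.9)))
# small probe vertical fit: x,y only with z known
from scipy.optimize import least_squares
ob=[(S,(396.2,238.8),134),(T,(231.3,270.2),135),(S,(401.2,206.9),216),(T,(223,264.9),216)]
r=least_squares(lambda p:np.concatenate([proj(c,[p[0],p[1],z])-uv for c,uv,z in ob]),[350,200]);print('probe xy',r.x,r.fun.round(1))
print('big',tri(S,(411,198),T,(236.5,332.5)))
print('spot z62',onz(T,434.9,278.8,62), 'scene', onz(S,190+218/4.875,170+125/4.875,62))
for n,c in (('scene',S),('top',T)):
    for k in('stand','stand_board','spot'):
        for q in manip.trace(n,k)[:1]: print(n,k,np.round(q['rect']),q['pixels'].sum())
f=lambda i,k:cv2.resize(i,None,fx=k,fy=k,interpolation=cv2.INTER_CUBIC)
m=np.vstack([f(S['color'][178:240,198:278],5),f(T['color'][246:314,392:472],5)])  # 400 wide
m=np.hstack([f(S['color'][172:240,198:276],5),f(T['color'][246:314,392:474],5)]);m=cv2.resize(m,(800,340)) if m.shape[1]!=800 else m
print(m.shape);cv2.imwrite('pics/crop3.png',m[...,::-1])
```

```text
collar (array([499.91307279, 245.66633858, 127.58239441]), np.float64(3.347328558122513))
htop (array([500.22164855, 246.23041163, 211.21639031]), np.float64(0.9862031910651226))
probe xy [501.35279475 245.96455146] [-0.7 -1.8 -1.6 -0.9 -0.3 -1.7 -0.5 -0.9]
big (array([384.76762894, 228.04366372, 134.60103633]), np.float64(0.42805643279405053))
spot z62 [ 500.104921   -151.16590523   62.        ] scene [ 501.97601332 -148.14397429   62.        ]
scene stand [239. 210.  75.  52.] 2499
scene stand_board [234. 200.  62.  28.] 1012
scene spot [234. 201.  60.  32.] 1029
top stand [433. 280.  80.  61.] 3733
top stand_board [435. 281.  52.  56.] 2502
top spot [435. 279.  55.  54.] 2492
(340, 800, 3)
```

View pics/crop3.png

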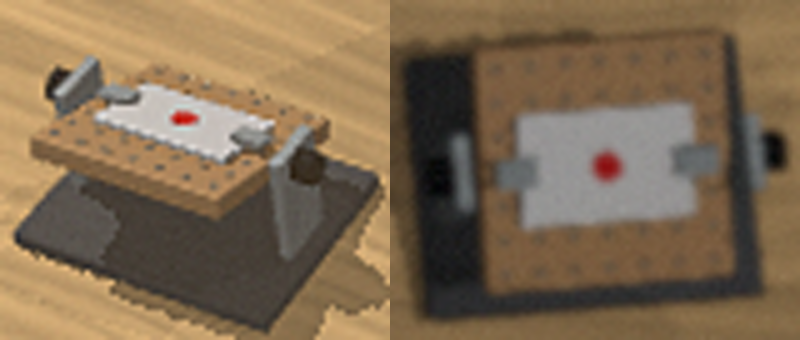

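```bash
cat > fit.py <<'E'
from h import *
import pickle
from scipy.optimize import least_squares,linear_sum_assignment
cs=pickle.load(open('cs.pkl','rb'));S,T=cs['scene'],cs['top']
s=lambda l:np.array([(198+u/5,172+v/5) for u,v in l]); t=lambda l:np.array([(392+(u-390)/5,246+v/5) for u,v in l])
SB=s([(32,138),(150,66),(330,120),(220,202)]);SK=s([(95,122),(147,86),(273,122),(230,162)])
TB=t([(475,45),(722,32),(738,275),(488,295)]);TK=t([(517,115),(690,102),(697,212),(523,229)])
ss=s([(184,119)]);ts=t([(607,166)])
B=np.array([(a*50,b*50,0) for a in(1,-1) for b in(1,-1)]);K=np.array([(a*23,b*35,4) for a in(1,-1) for b in(1,-1)]);Z=np.array([(0,0,4.)])
def pose(p): return R.from_euler('ZY',[p[2],-p[3]])
def pts(p,X): return pose(p).apply(X)+[p[0],p[1],58]
p0=[500,-150,0.05,0.28]
obs=[]
for c,X,o in((S,B,SB),(S,K,SK),(T,B,TB),(T,K,TK),(S,Z,ss),(T,Z,ts)):
    q=np.array([proj(c,x) for x in pts(p0,X)]);D=np.linalg.norm(q[:,None]-o,axis=2);i,j=linear_sum_assignment(D)
    obs.append((c,X[i],o[j]))
def res(p):  # +camera pixel offsets
    off={id(S):p[4:6],id(T):p[6:8]}
    return np.concatenate([(np.array([proj(c,x) for x in pts(p,X)])+off[id(c)]-o).ravel() for c,X,o in obs]+[np.array(p[4:8])*1.0])
r=least_squares(res,p0+[0]*4,loss='soft_l1');print(r.x.round(3));print(r.fun.round(1))
for k in (S,T): print([np.abs(f).round(1).tolist() for f in []])
print('spot',pts(r.x,Z)[0].round(1),'normal',pose(r.x).apply([0,0,1]).round(3))
Q=manip.get_state();print(Q['t'],R.from_quat(Q['tcp_rot']).as_matrix().round(3).tolist(),np.round(Q['tool_pos'],1))
E
python3 fit.py
```

```text
[ 5.01155e+02 -1.50653e+02  1.09000e-01  2.99000e-01  5.38000e-01
  1.44800e+00  7.02000e-01  9.10000e-02]
[ 0.1 -0.2 -0.4  0.2  0.3 -0.1  0.3 -0.4 -1.3 -0.2 -0.6 -0.7  0.5  0.4
  0.1 -0.4 -0.5  1.   0.2 -0.6 -0.   0.1 -0.5 -0.2 -0.2  0.1  0.3 -0.3
 -0.  -0.1  0.1  0.3  0.1  0.5 -0.  -0.2  0.5  1.4  0.7  0.1]
[]
[]
spot [ 500.  -150.8   61.8] normal [-0.293 -0.032  0.956]
1.2 [[-0.915, 0.404, -0.0], [0.404, 0.915, 0.0], [0.0, 0.0, -1.0]] [201.9 457.4 192.5]
```

```bash
python3 -m crank '{"translation":[[0,0,-0.055],[0,0,-0.055],[-0.045,-0.009,0],[-0.045,-0.009,0],[-0.045,-0.009,0]],"rotation":[[0,0,0],[0,0,0],[0,0,0],[0,0,0],[0,0,0]]}' 0.085 60
python3 -m crank '{"translation":[[-0.045,-0.009,0],[-0.045,-0.009,0],[-0.045,-0.009,0],[-0.045,-0.009,0],[-0.045,-0.009,0]],"rotation":[[0,0,0],[0,0,0],[0,0,0],[0,0,0],[0,0,0]]}'
python3 - <<'E'
from h import *
c=cam('wrist');cv2.imwrite('pics/w1.png',c['color'][...,::-1]);print({k:np.round(c[k],3) for k in c if k!='color'})
print([(np.round(q['rect']),q['conf']) for q in manip.recognise('wrist','probe')])
S=manip.get_state();print(S['tool_pos'],S['t'],R.from_quat(S['tcp_rot']).as_matrix().round(3).tolist())
E
```

```text
t: 1.82
tool_pos: [315.5, 377.5, 302.8]
tcp_rot: [0.206, 0.979, 0.0, 0.0]
force: [1.0, -0.0, 0.4]
width: 85.1
gripper_force: 0.0
t: 2.45
tool_pos: [503.4, 245.1, 302.5]
tcp_rot: [0.206, 0.978, 0.0, 0.0]
force: [0.2, 0.2, 0.5]
width: 85.1
gripper_force: 0.0
{'fx': np.float64(371.648), 'fy': np.float64(371.648), 'cx': np.float64(323.793), 'cy': np.float64(238.687), 'origin': array([437.985, 274.01 , 483.853]), 'orientation': array([0.829, 0.541, 0.077, 0.12 ])}
[(array([240.,  96.,  85.,  68.]), 0.88), (array([322., 212.,  38.,  55.]), 0.78)]
[505.18715136 243.33012029 301.3708823 ] 2.55 [[-0.913, 0.409, 0.0], [0.409, 0.913, -0.001], [-0.001, -0.001, -1.0]]
```

View pics/w1.png

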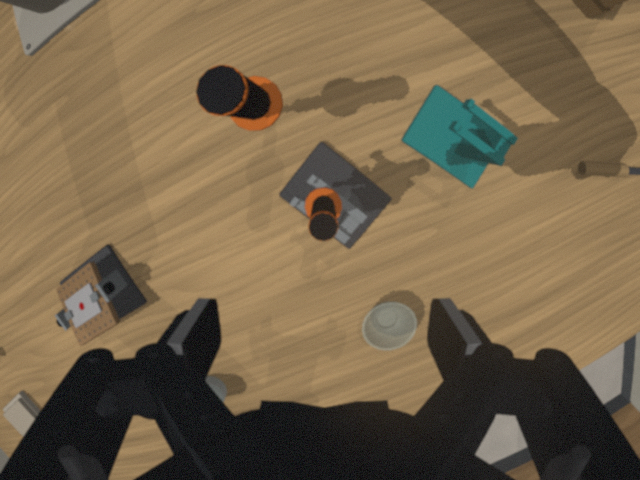

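The wrist view shows the small probe's handle top at (323,226) and its collar around (322,203). The larger probe is at (222,90), well clear of the fingers.

```bash
cat >> h.py <<'E'
def fray(c,u,v):
    d=np.array([u-c['cx'],v-c['cy']]);r=np.hypot(*d);a=r/c['fx']
    v=np.array([*(d/r*np.sin(a)),np.cos(a)]) if r>0 else np.array([0,0,1.])
    return np.array(c['origin']),R.from_quat(c['orientation']).apply(v)
def fonz(c,u,v,z):
    o,d=fray(c,u,v); return o+d*(z-o[2])/d[2]
E
python3 - <<'E'
from h import *
c=cam('wrist')
print(fonz(c,323,227,216),fonz(c,322,205,134))
S=manip.get_state();p=S['tool_pos'];print(p)
M=R.from_quat(S['tcp_rot']).inv()
print(M.apply(np.array([501,246,169])-p))
E
```

```text
[503.16725349 243.01261275 216.        ] [502.35913578 241.8614682  134.        ]
[503.48997583 244.66504101 301.62757509]
[  2.69979378   0.31926691 132.62980416]
```

```bash
python3 -m crank '{"translation":[[0.0013,0,0.034],[0,0,0.034],[0,0,0.034],[0,0,0.034],[0,0,0]],"rotation":[[0,0,0],[0,0,0],[0,0,0],[0,0,0],[0,0,0]]}' && python3 -m crank '{"translation":[[0,0,0],[0,0,0],[0,0,0],[0,0,0],[0,0,0]],"rotation":[[0,0,0],[0,0,0],[0,0,0],[0,0,0],[0,0,0]]}' 0.0 60
```

```text
t: 3.22
tool_pos: [497.9, 246.4, 164.0]
tcp_rot: [0.206, 0.979, -0.002, -0.003]
force: [0.4, -0.2, 0.6]
width: 84.8
gripper_force: 0.0
t: 3.85
tool_pos: [501.8, 246.7, 167.8]
tcp_rot: [0.207, 0.978, 0.001, 0.001]
force: [-0.6, -0.9, 5.4]
width: 18.9
gripper_force: 58.6
```

```bash
python3 -m crank '{"translation":[[0,0,-0.01],[0,0,-0.03],[0,0,-0.03],[0,0,-0.03],[0,0,-0.03]],"rotation":[[0,0,0],[0,0,0],[0,0,0],[0,0,0],[0,0,0]]}'
python3 -m crank '{"translation":[[0,0,-0.03],[0,0,-0.01],[0,0,0]],"rotation":[[0,0,0],[0,0,0],[0,0,0]]}'
python3 - <<'E'
from h import *
import pickle
cs={}
for n in('scene','top','wrist'): cs[n]=cam(n)
pickle.dump(cs,open('cs2.pkl','wb'))
f=lambda i,k:cv2.resize(i,None,fx=k,fy=k,interpolation=cv2.INTER_CUBIC)
S=manip.get_state();p=np.array(S['tool_pos']);Z=R.from_quat(S['tcp_rot']).apply([0,0,1]);print(p,Z,S['force'],S['width'],S['t'])
u,v=proj(cs['scene'],p+36*Z).round().astype(int);print(u,v)
a=f(cs['scene']['color'][v-60:v+60,u-50:u+50],4);w=cs['wrist']['color'][100:480,160:480]
w=cv2.resize(w,(400,475));w=np.vstack([w,np.zeros((5,400,3),np.uint8)])
cv2.imwrite('pics/l.png',np.hstack([a,w])[...,::-1])
E
```

```text
t: 4.47
tool_pos: [500.7, 246.6, 297.4]
tcp_rot: [0.206, 0.978, -0.0, -0.0]
force: [0.5, 0.0, -0.9]
width: 18.8
gripper_force: 58.7
t: 4.85
tool_pos: [501.2, 246.8, 336.5]
tcp_rot: [0.206, 0.978, 0.0, 0.0]
force: [-0.2, -0.4, -1.2]
width: 18.9
gripper_force: 58.8
[500.48154872 246.4174585  334.85308976] [-0.00274845 -0.00128033 -0.9999954 ] [-0.27027601 -1.53355148 -0.23215548] 18.626751799411384 5.0
408 168
```

View pics/l.png

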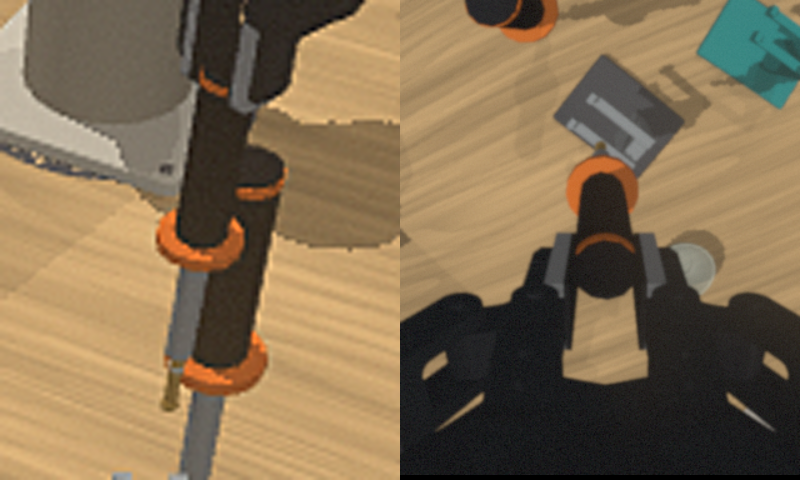

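Left: the probe is held clear of the hook with its tip free. The finger ends look high on the handle, at crop v≈108, with the ring at 82 and the collar at 243. I'll compare with projections and triangulate before carrying it.

```bash
cat >> h.py <<'E'
def fproj(c,p):
    q=R.from_quat(c['orientation']).inv().apply(np.array(p)-c['origin'])
    a=np.arctan2(np.hypot(q[0],q[1]),q[2]);k=c['fx']*a/np.hypot(q[0],q[1]);return np.array([c['cx']+k*q[0],c['cy']+k*q[1]])
E
python3 - <<'E'
from h import *
import pickle
cs=pickle.load(open('cs2.pkl','rb'));S=manip.get_state()
p=np.array(S['tool_pos']);M=R.from_quat(S['tcp_rot']);W,C,T=cs['wrist'],cs['scene'],cs['top']
for n,a,b in(('tcp',0,0),('tcp+y11',0,14),('origin 36',36,0),('top -50',-50,0),('point',131,0)):
    q=p+M.apply([0,b,a]);w=fproj(W,q);s=proj(C,q)
    print(n,'wrist-montage',(400+(w[0]-160)*1.25,(w[1]-100)*1.25),'scene crop',(s-[358,108])*4)
for n,uv in(('collarmid',(200,243)),('ringtop',(216,82)),('point',(170,408))):
    # scene ray at axis plane: closest point to the vertical axis
    o,d=ray(C,358+uv[0]/4,108+uv[1]/4);a=p;z=M.apply([0,0,1])
    s=np.linalg.lstsq(np.stack([d,-z],1),a-o,rcond=None)[0];print(n,'along tool z',s[1],'miss',np.linalg.norm(o+s[0]*d-a-s[1]*z))
for n,uv in(('collarmid',(601,190)),('ring',(606,243)),('top end',(607,297)),('padtip',(560,235))):
    o,d=fray(W,160+(uv[0]-400)/1.25,100+uv[1]/1.25);s=np.linalg.lstsq(np.stack([d,-z],1),a-o,rcond=None)[0];print(n,s[1],np.linalg.norm(o+s[0]*d-a-s[1]*z))
E
```

```text
tcp wrist-montage (np.float64(605.0892077175421), np.float64(214.11565023771254)) scene crop [210.12943127 168.73023516]
tcp+y11 wrist-montage (np.float64(638.4286699574909), np.float64(214.0837024062968)) scene crop [234.81532464 186.05625153]
origin 36 wrist-montage (np.float64(605.1448749588366), np.float64(187.33687015290815)) scene crop [198.06462427 240.12309219]
top -50 wrist-montage (np.float64(604.9674818558699), np.float64(271.12960268239675)) scene crop [228.33624539  60.99237598]
point wrist-montage (np.float64(605.2323220704068), np.float64(144.30516640146945)) scene crop [169.77725815 407.51208448]
collarmid along tool z 37.32785824610809 miss 0.9687590128774488
ringtop along tool z -40.154472479132366 miss 3.2662959439192805
point along tool z 131.27267106667537 miss 0.13273089230979776
collarmid 31.686165843440293 2.0031504753505796
ring -28.619946448640256 0.3516125152810719
top end -65.84838894045578 0.6039248118009785
padtip -30.286793702883095 16.50583125678485
```

```bash
cat > goal.py <<'E'
from h import *
import sys
spot=np.array([500,-150.8,61.8]);n=np.array([-0.293,-0.032,0.956]);n/=np.linalg.norm(n)
def goal(h,L=131.):
    S=manip.get_state();p=np.array(S['tool_pos']);M=R.from_quat(S['tcp_rot'])
    z=M.apply([0,0,1]);ax=np.cross(z,-n);s=np.linalg.norm(ax);ang=np.arctan2(s,z@-n)
    rv=M.inv().apply(ax/s*ang)
    tgt=spot+(L+h)*n
    print('t',S['t'],'p',p.round(1),'q',np.round(S['joint_positions'],2),'F',np.round(S['force'],2),'w',round(S['width'],1))
    print('target',tgt.round(1),'d tool',M.inv().apply(tgt-p).round(1),'rotvec deg',np.degrees(rv).round(2))
if __name__=='__main__': goal(float(sys.argv[1]))
E
python3 goal.py 60
```

```text
t 5.0 p [500.5 246.4 334.9] q [0.46 0.36 0.54 1.75 0.   0.87] F [-0.27 -1.53 -0.23] w 18.6
target [ 444.1 -156.9  244.3] d tool [-111.5 -391.5   91.2] rotvec deg [ -8.71 -14.95   0.  ]
```

```bash
python3 -m crank '{"translation":[[-0.006,-0.02,0],[-0.012,-0.042,0],[-0.012,-0.042,0],[-0.012,-0.042,0],[-0.012,-0.042,0]],"rotation":[[0,0,0],[0,0,0],[0,0,0],[0,0,0],[0,0,0]]}'
python3 -m crank '{"translation":[[-0.012,-0.042,0],[-0.012,-0.042,0],[-0.012,-0.042,0],[-0.012,-0.042,0],[-0.009,-0.032,0]],"rotation":[[0,0,0],[0,0,0],[0,0,0],[0,0,0],[0,0,0]]}'
python3 -m crank '{"translation":[[0,0,0],[0,0,0],[0,0,0],[0,0,0],[0,0,0]],"rotation":[[-2.2,-3.8,0],[-2.2,-3.8,0],[-2.2,-3.8,0],[-2.1,-3.6,0],[0,0,0]]}'
python3 goal.py 60
```

```text
t: 5.62
tool_pos: [473.2, 50.5, 336.0]
tcp_rot: [0.207, 0.978, -0.0, -0.0]
force: [1.1, 0.0, -1.2]
width: 18.6
gripper_force: 58.8
t: 6.25
tool_pos: [444.1, -155.3, 336.0]
tcp_rot: [0.207, 0.978, -0.0, -0.001]
force: [0.7, -0.7, -0.5]
width: 19.0
gripper_force: 58.8
t: 6.88
tool_pos: [443.3, -153.5, 336.0]
tcp_rot: [0.205, 0.967, 0.047, 0.143]
force: [-0.0, 0.1, -0.6]
width: 18.4
gripper_force: 58.9
t 6.875 p [ 443.3 -153.5  336. ] q [-0.45 -0.07 -0.02  1.36  0.16 -0.01] F [-0.02  0.14 -0.61] w 18.4
target [ 444.1 -156.9  244.3] d tool [ 21.5 -16.4  87.6] rotvec deg [ 0.04  0.13 -0.  ]
```

```bash
python3 -m crank '{"translation":[[0.007,-0.0055,0.030],[0.007,-0.0055,0.030],[0.0075,-0.0055,0.030],[0,0,0.035],[0,0,0]],"rotation":[[0,0,0],[0,0,0],[0,0,0],[0,0,0],[0,0,0]]}'
python3 goal.py 25
python3 - <<'E'
from h import *
import pickle
cs={n:cam(n) for n in('scene','top','wrist')};pickle.dump(cs,open('cs3.pkl','wb'))
from goal import spot
f=lambda i,k:cv2.resize(i,None,fx=k,fy=k,interpolation=cv2.INTER_CUBIC)
u,v=proj(cs['scene'],spot).round().astype(int);a,b=fproj(cs['wrist'],spot).round().astype(int);print(u,v,a,b)
A=f(cs['scene']['color'][v-60:v+40,u-40:u+40],5)
b0,a0=max(b-50,0),max(a-50,0);B=f(cs['wrist']['color'][b0:b0+125,a0:a0+100],4);print('wrist crop origin',a0,b0,'scene',u-40,v-60)
cv2.imwrite('pics/hov.png',np.hstack([A,B])[...,::-1])
S=manip.get_state();M=R.from_quat(S['tcp_rot']);pt=np.array(S['tool_pos'])+M.apply([0,0,131])
print('point pred scene',proj(cs['scene'],pt),'wrist',fproj(cs['wrist'],pt),'top',proj(cs['top'],pt))
E
```

```text
t: 7.5
tool_pos: [455.7, -154.4, 205.9]
tcp_rot: [0.204, 0.968, 0.048, 0.139]
force: [-0.7, 0.5, -0.2]
width: 19.0
gripper_force: 58.9
t 7.5 p [ 455.7 -154.4  205.9] q [-0.44 -0.02 -0.3   1.03  0.15 -0.  ] F [-0.66  0.53 -0.21] w 19.0
target [ 454.3 -155.8  210.9] d tool [-0.6 -1.1 -5.2] rotvec deg [ 0.08 -0.29 -0.  ]
234 195 322 207
wrist crop origin 272 157 scene 194 135
point pred scene [233.40403892 186.24913041] wrist [324.33192176 217.19919475] top [437.36375028 279.00577844]
```

View pics/hov.png

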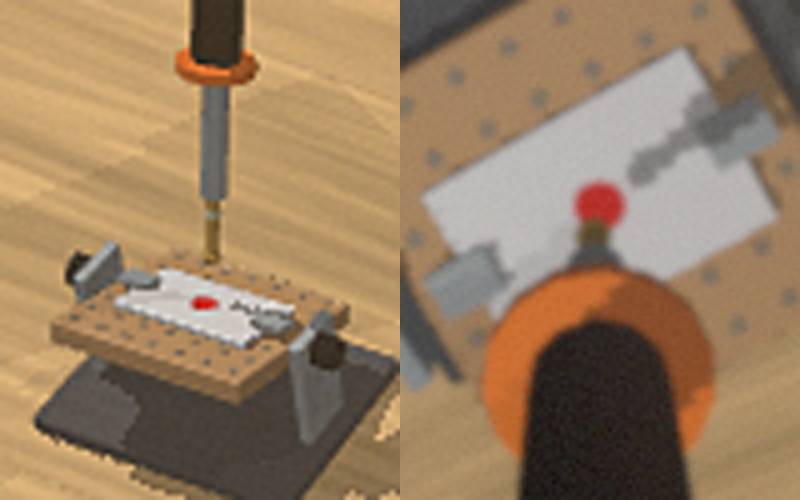

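Left: the tip is at (211,262) above the dot at (204,303). Right, the wrist view: the ball is at (595,232) and the dot at (600,205). I'll triangulate the ball relative to the dot, using the dot's pixel error to correct each camera.

```bash
cat > rel.py <<'E'
from h import *
import pickle
from goal import spot,n
from scipy.optimize import least_squares
cs=pickle.load(open('cs3.pkl','rb'));S=manip.get_state();M=R.from_quat(S['tcp_rot']);p=np.array(S['tool_pos'])
C,W=cs['scene'],cs['wrist']
dS=np.array([234.8,195.6])-proj(C,spot);dW=np.array([322,208.3])-fproj(W,spot);print('cam offs',dS,dW)
tS=np.array([194+211/5,135+255/5]);tW=np.array([272+195/4,157+231/4])
r=least_squares(lambda q:np.r_[proj(C,q)+dS-tS,fproj(W,q)+dW-tW],p+M.apply([0,0,127]))
print('ball',r.x.round(1),r.fun.round(2),'in tool',M.inv().apply(r.x-p).round(1))
b=r.x-spot;h=b@n;print('height along n',h.round(1),'lateral tool',M.inv().apply(b-h*n).round(1))
E
python3 rel.py
```

```text
cam offs [0.46103271 0.77185602] [-0.3534426   1.30769842]
ball [ 492.5 -152.3   85.6] [-1.26 -0.31  0.27 -0.41] in tool [  4.   -2.5 129.5]
height along n 25.0 lateral tool [-0.1 -0.7 -0. ]
```

```bash
python3 -m crank '{"translation":[[0,0,0.007],[0,0,0.007],[0,0,0],[0,0,0]],"rotation":[[0,0,0],[0,0,0],[0,0,0],[0,0,0]]}'
python3 - <<'E'
from h import *
import pickle
cs={n:cam(n) for n in('scene','top','wrist')};pickle.dump(cs,open('cs3.pkl','wb'))
f=lambda i,w,h:cv2.resize(i,(w,h),interpolation=cv2.INTER_CUBIC)
A=f(cs['scene']['color'][175:207,219:251],400,400);B=f(cs['wrist']['color'][187:237,297:347],400,400)
cv2.imwrite('pics/hov2.png',np.hstack([A,B])[...,::-1])
E
python3 goal.py 0
```

```text
t: 8.15
tool_pos: [461.9, -154.9, 195.9]
tcp_rot: [0.204, 0.967, 0.047, 0.143]
force: [-0.0, -0.8, -0.4]
width: 19.0
gripper_force: 58.9
t 8.3 p [ 462.  -154.9  196.1] q [-0.43 -0.01 -0.32  0.99  0.15  0.  ] F [-0.13  0.16 -1.  ] w 19.0
target [ 461.6 -155.   187. ] d tool [ 2.7 -1.5  8.5] rotvec deg [0.11 0.19 0.  ]
```

View pics/hov2.png

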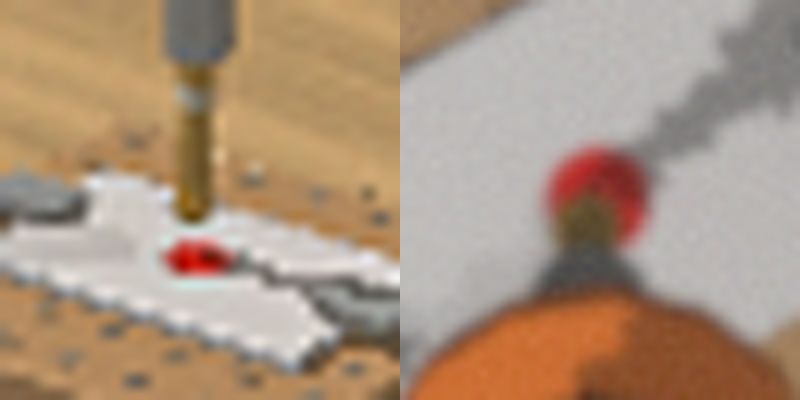

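Left: the tip end is at (192,218) just above the dot at (197,259). Right: the ball is at (587,213) overlapping the dot at (600,196).

```bash
sed -i 's/^dS=.*/uS=np.array([219+197\/12.5,175+259\/12.5]);uW=np.array([297+200\/8,187+196\/8]);dS=uS-proj(C,spot);dW=uW-fproj(W,spot);print("offs",dS,dW)/; s/^tS=.*/tS=np.array([219+192\/12.5,175+211\/12.5]);tW=np.array([297+187\/8,187+212\/8])/' rel.py; python3 rel.py
python3 - <<'E'
from h import *
import pickle
from goal import *
cs=pickle.load(open('cs3.pkl','rb'))
M=R.from_quat(manip.get_state()['tcp_rot'])
for h in(9,11,13,15):print(h,proj(cs['scene'],spot+h*n)-proj(cs['scene'],spot),fproj(cs['wrist'],spot+h*n)-fproj(cs['wrist'],spot))
for e in np.eye(3)[:2]: print('per mm',proj(cs['scene'],spot+M.apply(e))-proj(cs['scene'],spot),fproj(cs['wrist'],spot+M.apply(e))-fproj(cs['wrist'],spot))
E
```

```text
offs [0.42103271 0.89185602] [-0.18801695  1.28721399]
ball [ 496.7 -152.3   70.2] [ 0.28  0.07 -0.06  0.09] in tool [  3.2  -3.2 130.5]
height along n 9.0 lateral tool [ 0.1 -1.4 -0. ]
9 [ 0.11722427 -3.49736384] [-0.03902414  2.22076953]
11 [ 0.14340611 -4.27849413] [-0.04798269  2.73098187]
13 [ 0.16963624 -5.06106513] [-0.05704944  3.24751029]
15 [ 0.1959148  -5.84508081] [-0.06622633  3.77047077]
per mm [ 0.38683001 -0.0743079 ] [ 2.20250676e-04 -1.10898079e+00]
per mm [0.20438013 0.17873454] [1.13431118 0.0015266 ]
```

```bash
python3 -m crank '{"translation":[[0,0.0014,0],[0,0,0.003],[0,0,0.003],[0,0,0.002],[0,0,0]],"rotation":[[0,0,0],[0,0,0],[0,0,0],[0,0,0],[0,0,0]]}'
python3 goal.py 0
python3 -m crank '{"translation":[[0,0,0.003],[0,0,0.002],[0,0,0.001],[0,0,0],[0,0,0]],"rotation":[[0,0,0],[0,0,0],[0,0,0],[0,0,0],[0,0,0]]}'
python3 goal.py -10
```

```text
t: 8.93
tool_pos: [464.9, -153.3, 188.4]
tcp_rot: [0.204, 0.967, 0.047, 0.143]
force: [-1.4, 0.3, 1.4]
width: 19.0
gripper_force: 58.9
t 8.925 p [ 464.9 -153.3  188.4] q [-0.43  0.   -0.33  0.97  0.15  0.01] F [-1.37  0.31  1.45] w 19.0
target [ 461.6 -155.   187. ] d tool [ 2.5 -2.9  0.3] rotvec deg [0.12 0.17 0.  ]
t: 9.55
tool_pos: [466.6, -153.2, 182.8]
tcp_rot: [0.204, 0.967, 0.047, 0.143]
force: [-1.0, -0.8, 1.7]
width: 18.7
gripper_force: 59.2
t 9.55 p [ 466.6 -153.2  182.8] q [-0.42  0.01 -0.34  0.96  0.15  0.01] F [-1.   -0.85  1.71] w 18.7
target [ 464.6 -154.7  177.4] d tool [ 2.6 -2.9  4.5] rotvec deg [ 0.11  0.19 -0.  ]
```

Run:
```python
from h import *
from goal import n
f=lambda i,w,h:cv2.resize(i,(w,h),interpolation=cv2.INTER_CUBIC)
F=[]
for i in range(3):
    c=cam('scene');F.append(manip.get_state()['force'])
    w=cam('wrist');F.append(manip.get_state()['force'])
F=np.array(F);print(F@n,F.mean(0))
A=f(c['color'][172:204,219:251],400,400);B=f(w['color'][187:237,297:347],400,400)
cv2.imwrite('pics/press.png',np.hstack([A,B])[...,::-1])
```

```text
[1.23501024 1.13310305 1.89779758 1.49453694 1.67149273 2.64382759] [-1.11813887 -0.53506259  1.39669156]
```

View pics/press.png

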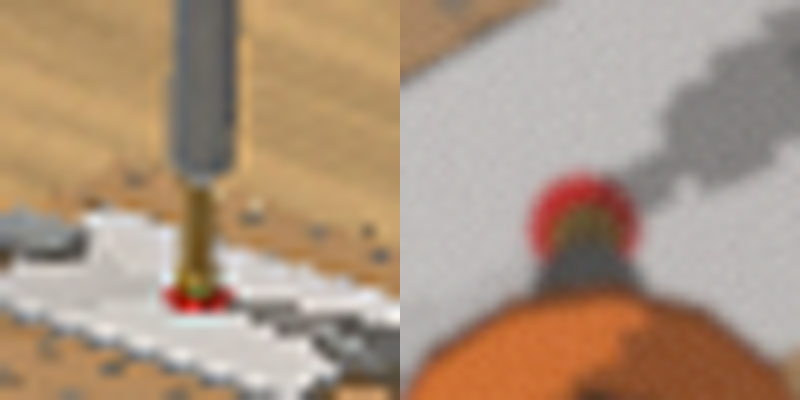

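The tip sits on the dot in both views (scene 197,296; wrist 585,225). The white ring is right at the barrel mouth, so the tip is about 9–10 mm in. I'm handing it in.

```bash
python3 -c "
from workcell import manip
print(manip.sign_off())"
```

```text
the job is handed in; nothing more can be done
None
```

I handed the job in with the smaller probe still held in the gripper, square to the blank to within a few degrees and its tip on the red dot. The tip looks about 9–10 mm in, with the white ring at the barrel's mouth, and pushes with about 3 N. No verdict came back at sign-off.

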